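Open the paint chest's combination padlock and hold it up

TASK

Unlock the art-room supply chest: turn the padlock's dial clockwise, click by click, until its red mark stands at the yellow index by the shackle, then pull the padlock straight back from the staple so that its shackle draws fully open. Work the open lock off the staple and finish holding it still in the gripper, shackle open, level with the dial facing up, some 10 cm or more above the chest's top and touching nothing else, for the teacher to see; do not put it down or let go. Leave the pot, the paint bottle and the bowl where they stand.

Things in the scene. Friction and masses are not known exactly. Their poses are not given: they have to be found in the camera images.
- lock: Combination padlock, about 0.32 kg, on its back on the chest, dial up. Steel body 54 x 54 mm, 24 mm thick; origin at the centre of its underside, on the dial's axis; x towards the shackle, z up through the dial. Its index is a small yellow mark on the top face at x = 25 mm, y = 0. Only the shackle on the staple keeps it from turning along with the dial: it may swing up to 20 degrees.
- dial_grip (a point): On the dial's axis at mid height of its knob, 34.5 mm above the lock's underside; its x axis passes through the red mark. Black flange 44 mm across, 24 to 27 mm above the underside, with 12 ticks, one broad and red; on it a round fluted knob 29 mm across, 27 to 42 mm above the underside, with a red pointer on top in line with the red tick.
- lock_dial (a joint): Dial angle relative to the lock's body, rad: 0 with the red mark at the index, growing anticlockwise seen from above. Clicks (about 0.05 N m) into 12 notches, one every 0.524 rad, and settles in a notch when let go. Starts between 0.8 and 2.9; turn it clockwise down to 0. The shackle is released only within about 0.1 rad of 0, else locked.
- shackle_crown (a point): Centre of the bar at the crown of the shackle, moving with it. The shackle is a U of 6 mm round bar lying level 12 mm above the lock's underside, its legs at y = +13 and -13 mm in the lock's frame, 15 mm clear inside from body to crown when shut; the outside of the crown is then at x = 48 mm.
- lock_shackle (a joint): How far the shackle is drawn out along the lock's x, m: 0 shut, 0.016 fully open (a stop). Released, it draws at 4 to 7 N and stays where it is left. The leg at y = -13 mm stays in the body; the short leg at y = +13 mm comes out, its tip at x = 23 mm plus this value, leaving when open a 12 mm gap to the body's front face (x = 27 mm).
- lock_gap (a point): Fixed to the lock's body at x = 33, y = 13, z = 12 mm of its frame: the middle of the gap that opens between the tip of the short leg and the body. The staple's near bar must leave the U through this gap, towards the lock's +y: the lock moves to its -y side.
- staple_near (a point): On the near upright of the staple, 15 mm above the chest's top (shackle height). The near bar stands inside the shackle's U, about 36 mm ahead of the lock's origin. The open lock comes off when the near bar stands at x = 30 to 36 mm in the lock's frame (the crown then clears the far bar): move it 25 mm or more to its -y side, then up.
- staple_far (a point): The same on the far upright, 37 mm beyond the near one along the chest's x. The staple is a fixed arch of 5 mm steel wire in the chest's x-z plane; its top is 28.5 mm above the chest's top, its underside 23.5 mm. The lock may be eased up to 5 mm off the pad while its shackle is under the arch.
- chest: Fixed supply chest, 320 (x) x 440 (y) x 120 mm high, white top with black edges; origin at the centre of its underside, x away from the robot. The lock lies on a black rubber pad 3 mm thick (100 x 170 mm), level with the steel hasp strap round the staple; it may slide over both.
- pot: Ribbed grey concrete pot, 82 mm across, 83 mm high, standing on the chest; origin under its centre. Leave alone.
- paint: Square mauve paint bottle with black cap, 46 x 46 mm, 112 mm high, standing on the chest; origin under its centre. Leave alone.
- bowl: Sand-coloured concrete bowl, 96 mm across, 45 mm high, standing on the chest; origin under its centre. Leave alone.
Not all that is in view belongs to the job. What is meant by the lock is not green, and is the larger of those in its own colour.

How it is judged:
On the way, in this order (a step that is already met when the one before it is completed fails the run):
1. the dial's red mark is brought to the index (within 0.12 rad) (value of joint lock_dial between -0.12 and 0.12 rad), for 0.2 s.
2. the shackle is drawn fully open (over 13 of its 16 mm), the lock still on the staple (value of joint lock_shackle above 0.013 m and horizontal distance between lock and staple_near below 0.075 m and height (world z) of lock below 0.15 m), for 0.2 s.
At the end, for the whole second after the job is handed in: The padlock, its shackle drawn out more than 13 mm, is held still in the fingers, its underside at least 90 mm above the chest's top (z over 0.21 m), dial up within 20 degrees of level, touching neither chest nor bystanders; pot, paint bottle and bowl stand within 20 mm of where they stood (value of joint lock_shackle above 0.013 m and height (world z) of lock above 0.21 m and angle between lock's own z axis and vertical below 0.35 rad and contact force between the fingers and lock above 2 N and contact force between lock and chest below 0.1 N and contact force between lock and pot below 0.1 N and contact force between lock and paint below 0.1 N and contact force between lock and bowl below 0.1 N and linear speed of lock below 0.03 m/s and distance of each of pot, paint, bowl from where it was at the start of the episode below 0.02 m); the arm keeps its last pose, push and grip.
It fails at once if the pot, the paint bottle or the bowl is pushed away or tipped (distance of any of pot, paint, bowl from where it was at the start of the episode above 0.02 m or angle between any of pot, paint, bowl's own z axis and vertical above 0.3 rad).
It also fails if it takes over 69 s, if anything falls off the work surface, if the arm or the gripper's body presses on something with over 40 N, if the wrist force passes 120 N, or if a joint passes its speed limit or range.

ROBOT

A 6-joint arm with a two-finger parallel gripper is mounted at the origin on the work surface. World frame = base frame: x ahead of the robot, y to its left, z up, the work surface at z = 0. Lengths are in m, angles in rad, forces in N, time in s.
With the tool pointing down it reaches from about 0.425 to 0.95 m from the base axis. Payload 14.7 kg.
Tool frame: the origin (TCP) lies midway between the tips of the shut fingers; the grasp point (between the pads) lies env.tcp_to_grasp behind it (env.tcp_to_grasp is the distance from the TCP to the grasp point, in m); z points along the fingers, y is the line along which they close (so a half turn about z gives the same grasp; the last joint's range is limited). The gripper opens to 85 mm and grips with 20 to 120 N. Pads are 22 mm wide; open, the fingers measure 114 mm over their backs; the gripper's body (76 mm by 85 mm) begins 54 mm behind the grasp point. The pads swing forward as they close: fully open they stand 13 mm farther back than shut.
Start: joints at [-1.171, 0.48, 1.596, -0, 1.065, -0.047], TCP at [0.281, -0.586, 0.231] pointing down, gripper open.
Joint ranges: [-2.75, 2.75], [-0.82, 2.05], [0.23, 2.67], [-1.56, 4.7], [0.09, 2.69], [-2.92, 2.92]. Speed limits (rad/s): [1.89, 1.89, 2.39, 3.01, 3.01, 3.01].

INTERFACE

Orientations are given as a 3x3 rotation matrix whose columns are the frame's x, y, z axes.
In Python, from station import status, viewer, order, find_in, regions_of, env gives the robot as it stands. The module is installed in compiled form; this text tells all that it offers.
- The arm moves only by the shell command python3 -m creep 'ROWS' [OPENING]. ROWS is JSON, one flat list of numbers, 4 for each row, row after row: the shift along the tool's x, y, z in mm, then the turn about the tool's z in rad. A call has 1 to 20 rows; each row is the pose to reach, as a shift and turn from the pose commanded when the call began, along the tool's axes at that moment; what a row does not reach only later rows make up. A row lasts 1/12 s, in which the tool goes at most 41.7 mm and 7.16 degrees, less where a joint would pass 70% of its speed; a pose out of reach is approached as far as the arm can. A call with a gripper value outside its range is refused whole. OPENING is the closure in counts, from 0 (fully open) to 255 (shut), set as the call begins (- or left out, the last holds). The fingers move at their own pace and stop on an object; the grip force is fixed at half the most. Time passes only in rows, so rows that repeat a pose let the fingers close. It gives the time, the measured TCP pose, the force, the opening and the grip force at its end, in the units of the state.
- status.observe(): the state, without advancing time (a new reading comes with each control period).
- viewer.get_image(name): name is "scene" or "top" or "wrist"; returns a dict with "img" (384x512x3 uint8, red, green, blue), "mtx" (3x3 intrinsics, pixels), "distortion" ([k1, k2, p1, p2, k3] as OpenCV has them; the pictures are not rectified), "R" (3x3) and "t" (3): a world point X has camera coordinates R X + t. Camera axes: x right, y down, z forward; pixel columns grow to the right and rows downward; lengths in m; the calibration is good to about 2 mm. A picture is of the moment at which its call begins. There is no depth.
- order.sign_off(): hands the job in; it is judged then, once.
Trained networks look in a picture, given as the dict that the camera call returned (one of the last four; its "shot" number tells which), for a name from the list of things; names that differ only in an ending like _2 or _b are one class to them, and where a whole thing is asked for, a point or a joint stands for the part that bears it (a point fixed in the world has none). Each returns a list of dicts, best first, with "confidence" (0 to 1); they miss things now and then, are a little off and sometimes report something else, mostly with a low value. They report only what shows in the picture. A call takes as long as a camera call. They do not tell look-alikes from the thing itself.
- find_in(picture, thing): "point" ([row, column] in pixels, amid what is visible of it).
- regions_of(picture, thing): "region" (384x512 bool, what is visible of it) and "point" ([row, column] in pixels, amid what is visible of it).
The state is a dict: "clock": time; "joint_pos": joint angles; "joint_velocities": joint speeds; "joint_torque": joint torques, N m; "ee_pos": TCP position; "tcp_rot": TCP orientation; "wrist_force": force on the tool from outside, world axes, zero at the start; "torque": the same for the moment, N m; "gripper_width": finger opening in m; "grip_force": force on a finger pad.
Only numpy, scipy, OpenCV 4.12 (cv2) and the standard library are available. Lean on these libraries where they do the work, as an engineer would, in place of code of your own. Each camera call takes 0.05 s, during which the arm holds its last target. There are 200 camera calls.

## Working session

There is one attempt and no reset: what is moved stays moved. The work goes in short steps, Python scripts to look and compute and a shell command to move; the robot and the scene stay as the last step left them, time stands still between calls to the robot, and variables do not carry over. Pictures are saved under pics/ and viewed, at most 10 in all, crops included, and the job is handed in when it is done.

```bash
mkdir -p pics; cat > h.py <<'E'
import numpy as np, cv2
from station import status, viewer, order, find_in, regions_of, env
def ray(p,px):
    u=cv2.undistortPoints(np.array([[[px[1],px[0]]]],float),np.array(p["mtx"]),np.array(p["distortion"]))[0,0]
    R=np.array(p["R"]);t=np.array(p["t"])
    return -R.T@t, R.T@np.array([u[0],u[1],1.])
def at_z(p,px,z):
    c,d=ray(p,px); return c+d*(z-c[2])/d[2]
def proj(p,X):
    q,_=cv2.projectPoints(np.array(X,float).reshape(-1,1,3),cv2.Rodrigues(np.array(p["R"]))[0],np.array(p["t"]),np.array(p["mtx"]),np.array(p["distortion"])); return q[:,0,::-1]
E
python3 - <<'E'
from h import *
print(env.tcp_to_grasp)
s=status.observe(); print(s["tcp_rot"],s["gripper_width"],s["clock"])
ims=[]
for n in ["top","scene"]:
    p=viewer.get_image(n); ims.append(p["img"])
    print(n,np.round(-np.array(p["R"]).T@p["t"],3))
    for th,z in [("lock",.135),("dial_grip",.16),("shackle_crown",.135),("pot",.16),("paint",.18),("bowl",.145),("chest",.12)]:
        for r in find_in(p,th)[:4]: print(th,np.round(r["point"],1),round(r["confidence"],2),np.round(at_z(p,r["point"],z),3))
    cv2.imwrite(f"pics/{n}.png",p["img"][...,::-1])
E
```

```text
0.0187
[[ 9.01798066e-01  4.32157367e-01 -5.08632585e-04]
 [ 4.32157666e-01 -9.01797410e-01  1.08788690e-03]
 [ 1.14547924e-05 -1.20086378e-03 -9.99999279e-01]] 0.08487686849517986 0.0
top [0.368 0.045 0.954]
lock [296.2 230.5] 0.92 [0.36  0.092 0.135]
lock [205.1 262.5] 0.71 [0.544 0.039 0.135]
lock [304.4 283.8] 0.62 [ 0.35  -0.012  0.135]
dial_grip [206.3 262.6] 0.82 [0.537 0.039 0.16 ]
dial_grip [305.8 280.2] 0.73 [ 0.348 -0.004  0.16 ]
dial_grip [296.9 232.3] 0.68 [0.359 0.087 0.16 ]
shackle_crown [186.  260.3] 0.38 [0.585 0.046 0.135]
pot [128.9 185. ] 0.98 [0.692 0.209 0.16 ]
paint [206.4 182.9] 0.98 [0.523 0.193 0.18 ]
paint [207.  262.1] 0.73 [0.531 0.04  0.18 ]
bowl [113.6 321.5] 0.59 [ 0.75  -0.077  0.145]
chest [178.3 262.7] 0.69 [0.606 0.042 0.12 ]
scene [0.866 0.452 0.61 ]
lock [184.1 269.9] 0.7 [0.549 0.041 0.135]
lock [176.3 315.5] 0.69 [0.457 0.073 0.135]
dial_grip [174.2 322. ] 0.76 [0.463 0.095 0.16 ]
dial_grip [177.4 272.9] 0.58 [0.55 0.05 0.16]
shackle_crown [189.7 257.9] 0.45 [0.578 0.041 0.135]
shackle_crown [184.7 269.4] 0.26 [0.551 0.042 0.135]
pot [265.7 254. ] 0.77 [0.692 0.198 0.16 ]
paint [213.  336.2] 0.81 [0.527 0.199 0.18 ]
bowl [179.3 153.4] 0.64 [ 0.74  -0.087  0.145]
bowl [192.2 259.8] 0.6 [0.585 0.058 0.145]
chest [233.7 243.6] 0.57 [0.654 0.109 0.12 ]
```

```bash
python3 - <<'E'
import cv2
t=cv2.imread("pics/top.png"); s=cv2.imread("pics/scene.png")
a=cv2.resize(t[80:330,130:390],(416,400)); b=cv2.resize(s[120:320,120:380],(384,295))
b=cv2.copyMakeBorder(b,0,105,0,0,0); cv2.imwrite("pics/c1.png",cv2.hconcat([a,b]))
cv2.imwrite("pics/c2.png",cv2.resize(t[160:240,215:310],(760,600)[:2],interpolation=cv2.INTER_CUBIC))
E
```

```text
(no output)
```

View pics/c1.png

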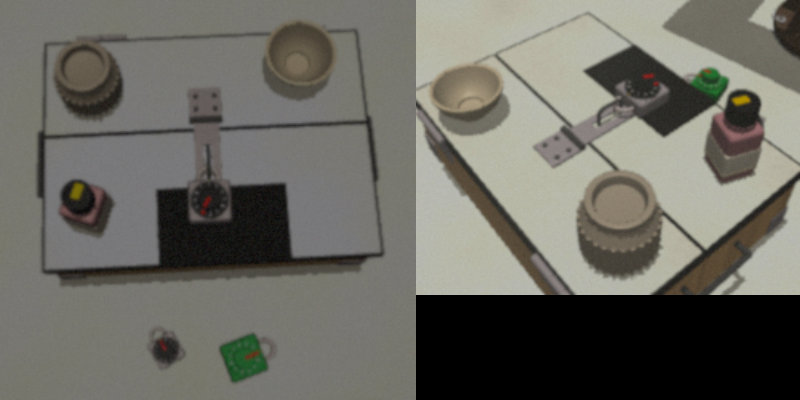

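View pics/c2.png

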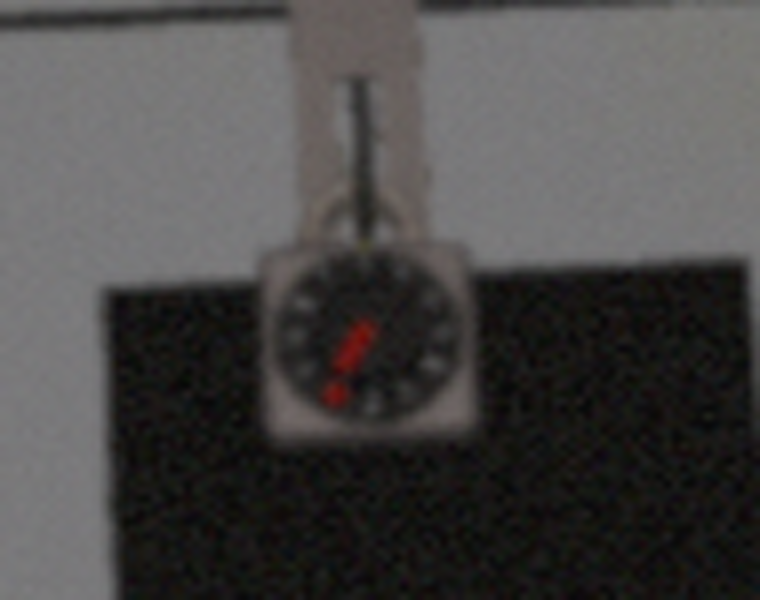

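The top view shows three locks: the steel lock on the staple at (205,262), a small grey one on the table at (296,231), and a green one at (304,282). The large steel lock on the staple is the target. The crop shows its red mark about 150° anticlockwise of the index, which is 5 clicks. I'll move above it and take a wrist view.

```bash
R='501,-453,-80,-2.21'; python3 -m creep '[501,-453,-80,-2.21,501,-453,-80,-2.21,501,-453,-80,-2.21,501,-453,-80,-2.21,501,-453,-80,-2.21,501,-453,-80,-2.21,501,-453,-80,-2.21,501,-453,-80,-2.21,501,-453,-80,-2.21,501,-453,-80,-2.21,501,-453,-80,-2.21,501,-453,-80,-2.21,501,-453,-80,-2.21,501,-453,-80,-2.21,501,-453,-80,-2.21,501,-453,-80,-2.21,501,-453,-80,-2.21,501,-453,-80,-2.21,501,-453,-80,-2.21,501,-453,-80,-2.21]'
cat > look.py <<'E'
import sys
from h import *
p=viewer.get_image("wrist"); im=p["img"]
s=status.observe(); R=np.array(s["tcp_rot"]); print("t",s["clock"],"pos",np.round(s["ee_pos"],4),"yaw",round(np.arctan2(R[1,0],R[0,0]),3),"w",round(s["gripper_width"],4),"j6",round(s["joint_pos"][5],2),"zaxis",np.round(R[:,2],3))
for th,z in [("lock",.147),("dial_grip",.16),("shackle_crown",.135)]:
    for r in find_in(p,th)[:2]: print(th,np.round(r["point"],1),round(r["confidence"],2),np.round(at_z(p,r["point"],z),4))
hsv=cv2.cvtColor(im,cv2.COLOR_RGB2HSV).astype(int); h,sa,v=hsv[...,0],hsv[...,1],hsv[...,2]
for nm,m,z in [("red",((h<8)|(h>172))&(sa>150)&(v>60),.165),("yel",(h>22)&(h<35)&(sa>140)&(v>60),.147)]:
    n,l,st,c=cv2.connectedComponentsWithStats(m.astype(np.uint8))
    for i in range(1,n):
        if st[i,4]>8: print(nm,st[i,4],np.round(c[i][::-1],1),np.round(at_z(p,c[i][::-1],z),4))
# rectify the plane z=.147 to a north-up map: 0.25mm/px about (cx,cy); up=+x, left=+y
cx,cy,z=[float(a) for a in sys.argv[2:5]]
g=np.mgrid[0:560,0:560]; X=cx+(380-g[0])*.00025; Y=cy+(280-g[1])*.00025
q=proj(p,np.stack([X,Y,0*X+z],-1)).astype(np.float32).reshape(560,560,2)
o=cv2.remap(im,q[...,1].copy(),q[...,0].copy(),cv2.INTER_CUBIC)
cv2.imwrite(sys.argv[1],cv2.convertScaleAbs(o[...,::-1],alpha=1.5))
E
python3 look.py pics/w1.png .538 .039 .147
```

```text
clock: 2.47
ee_pos: [0.5368, 0.0389, 0.3112]
tcp_rot: [[-0.884, 0.468, -0.0], [0.468, 0.884, -0.0], [0.0, -0.0, -1.0]]
wrist_force: [-0.2, -0.1, 0.3]
gripper_width: 0.0856
grip_force: 0.0
t 2.5167 pos [0.5367 0.0385 0.3113] yaw 2.653 w 0.0855 j6 -1.07 zaxis [-0. -0. -1.]
lock [181.4 265.3] 0.75 [0.5417 0.0462 0.147 ]
lock [ 61.4 160.8] 0.56 [0.3877 0.0114 0.147 ]
dial_grip [ 55.6 157.4] 0.95 [0.3857 0.014  0.16  ]
dial_grip [181.6 261.6] 0.8 [0.5371 0.0438 0.16  ]
shackle_crown [207.5 285.8] 0.56 [0.5835 0.0519 0.135 ]
shackle_crown [ 81.6 140.8] 0.52 [ 0.3908 -0.0197  0.135 ]
red 35 [ 18.3 231.6] [0.3926 0.0894 0.165 ]
red 14 [ 24.5 238.3] [0.3995 0.0923 0.165 ]
red 18 [ 59.2 149.9] [0.3865 0.0073 0.165 ]
red 29 [165. 263.] [0.5213 0.0536 0.165 ]
red 70 [178.6 264.1] [0.5344 0.048  0.165 ]
yel 492 [ 93.3 441.8] [0.5439 0.2436 0.147 ]
```

View pics/w1.png

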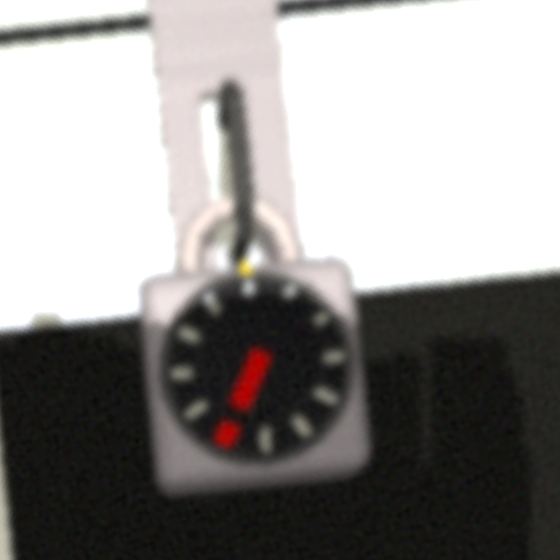

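The wrist map shows the lock at about (0.539, 0.0445), yaw about 0.09, with the yellow index at (245,268) and the red tick at (228,435). That is 150° from the index, so 5 clicks. I'll go down and grip the knob.

```bash
python3 -m creep '[1,5,30,-0.177,1,5,70,-0.177,1,5,110,-0.177,1,5,140,-0.177,1,5,159,-0.177,1,5,159,-0.177,1,5,159,-0.177]' 0 && python3 -m creep '[0,0,0,0,0,0,0,0,0,0,0,0,0,0,0,0,0,0,0,0,0,0,0,0,0,0,0,0,0,0,0,0]' 255
```

```text
clock: 3.25
ee_pos: [0.538, 0.0433, 0.152]
tcp_rot: [[-0.953, 0.304, -0.002], [0.304, 0.953, -0.0], [0.002, -0.001, -1.0]]
wrist_force: [0.5, -0.3, 1.0]
gripper_width: 0.0854
grip_force: 0.0
clock: 3.92
ee_pos: [0.539, 0.0438, 0.1535]
tcp_rot: [[-0.953, 0.303, 0.002], [0.303, 0.953, 0.0], [-0.002, 0.001, -1.0]]
wrist_force: [-2.2, 0.9, 13.8]
gripper_width: 0.0262
grip_force: 58.1
```

```bash
python3 -m creep '[0,0,-1,0.1,0,0,-1,0.2,0,0,-1,0.3,0,0,-1,0.4,0,0,-1,0.5,0,0,-1,0.6,0,0,-1,0.7,0,0,-1,0.8,0,0,-1,0.9,0,0,-1,1.0,0,0,-1,1.1,0,0,-1,1.2,0,0,-1,1.3,0,0,-1,1.4,0,0,-1,1.4,0,0,-1,1.4]'; python3 - <<'E'
from h import *
s=status.observe();print(np.round(s["torque"],3),s["joint_pos"][5])
E
```

```text
clock: 5.25
ee_pos: [0.5408, 0.044, 0.1542]
tcp_rot: [[0.137, 0.991, 0.005], [0.991, -0.137, 0.0], [0.001, 0.005, -1.0]]
wrist_force: [11.0, 1.6, -3.3]
gripper_width: 0.0265
grip_force: 59.5
[ 0.478 -1.74  -0.024] 0.16277124797860532
```

```bash
python3 -m creep '[0,0,0,0.1,0,0,0,0.2,0,0,0,0.3,0,0,0,0.4,0,0,0,0.5,0,0,0,0.6,0,0,0,0.7,0,0,0,0.8,0,0,0,0.9,0,0,0,1.0,0,0,0,1.1,0,0,0,1.2,0,0,0,1.3,0,0,0,1.43,0,0,0,1.43,0,0,0,1.43]' && python3 -m creep '[0,0,0,0,0,0,0,0,0,0,0,0,0,0,-30,0,0,0,-70,0,0,0,-110,0,0,0,-150,0,0,0,-150,0,0,0,-150,0]' 0; python3 look.py pics/w2.png .538 .044 .147
```

```text
clock: 6.58
ee_pos: [0.5401, 0.0439, 0.1543]
tcp_rot: [[1.0, 0.004, 0.004], [0.004, -1.0, 0.0], [0.004, -0.0, -1.0]]
wrist_force: [5.4, 1.9, 4.7]
gripper_width: 0.0265
grip_force: 60.4
clock: 7.33
ee_pos: [0.5394, 0.0437, 0.3056]
tcp_rot: [[1.0, 0.004, 0.004], [0.004, -1.0, 0.0], [0.004, -0.0, -1.0]]
wrist_force: [-0.3, 0.9, -1.1]
gripper_width: 0.0855
grip_force: 0.0
t 7.3833 pos [0.5383 0.0437 0.3038] yaw 0.004 w 0.0856 j6 1.59 zaxis [ 0.001  0.    -1.   ]
lock [271.5 296.1] 0.98 [ 0.427  -0.0013  0.147 ]
lock [266.3 225.9] 0.78 [0.4333 0.0814 0.147 ]
dial_grip [178.7 255. ] 0.91 [0.5419 0.0475 0.16  ]
dial_grip [273.7 294.8] 0.83 [0.432  0.0021 0.16  ]
shackle_crown [174.9 257.8] 0.69 [0.5405 0.0446 0.135 ]
shackle_crown [139.6 264.1] 0.6 [0.5792 0.0381 0.135 ]
red 28 [165.5 257.9] [0.5565 0.0446 0.165 ]
red 74 [179.2 257.3] [0.5425 0.0451 0.165 ]
red 25 [272.2 225.5] [0.4363 0.0798 0.165 ]
yel 359 [220.2  67.5] [0.4902 0.2556 0.147 ]
```

View pics/w2.png

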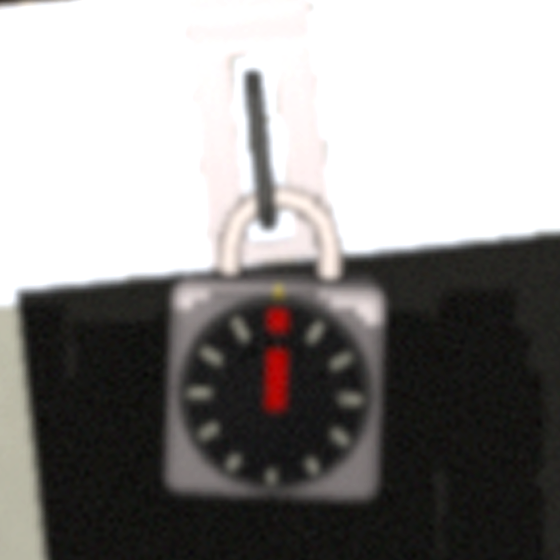

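The wrist map shows the red mark at (278,320), directly under the yellow index at (278,290), so the dial is at 0. I'll go down and grip the body across its sides.

```bash
python3 -m creep '[0,0,30,0,0,0,70,0,0,0,110,0,0,0,145,0,0,0,165,0,0,0,177,0,0,0,177,0,0,0,177,0]' 0 && python3 -m creep '[0,0,0,0,0,0,0,0,0,0,0,0,0,0,0,0,0,0,0,0,0,0,0,0,0,0,0,0]' 255
```

```text
clock: 8.2
ee_pos: [0.5374, 0.0437, 0.1251]
tcp_rot: [[1.0, 0.004, -0.003], [0.004, -1.0, -0.0], [-0.003, 0.0, -1.0]]
wrist_force: [0.5, -0.3, 1.1]
gripper_width: 0.0854
grip_force: 0.0
clock: 8.78
ee_pos: [0.5391, 0.0438, 0.1277]
tcp_rot: [[1.0, 0.004, 0.002], [0.004, -1.0, 0.0], [0.002, -0.0, -1.0]]
wrist_force: [-2.8, 1.2, 11.8]
gripper_width: 0.0528
grip_force: 61.3
```

```bash
python3 -m creep '[0,0,-1,-0.04,0,0,-1.5,-0.09,-2,0,-1.5,-0.09,-4,0,-1.5,-0.09,-6,1,-1.5,-0.09,-8,1,-1.5,-0.09,-10,1,-1.5,-0.09,-12,1,-1.5,-0.09,-12,1,-1.5,-0.09,-12,1,-1.5,-0.09]'; python3 -m creep '[-1,0,0,0,-2,0,0,0,-3,0,0,0,-4,0,0,0,-4,0,0,0,-4,0,0,0]'
```

```text
clock: 9.62
ee_pos: [0.5262, 0.0426, 0.1278]
tcp_rot: [[0.996, 0.093, -0.0], [0.093, -0.996, -0.0], [-0.0, 0.0, -1.0]]
wrist_force: [2.5, -0.4, -0.2]
gripper_width: 0.0527
grip_force: 63.1
clock: 10.12
ee_pos: [0.5248, 0.0424, 0.1283]
tcp_rot: [[0.996, 0.094, 0.004], [0.094, -0.996, 0.0], [0.005, 0.0, -1.0]]
wrist_force: [13.4, 1.6, -4.8]
gripper_width: 0.0527
grip_force: 63.1
```

```bash
python3 look.py pics/w3.png .524 .043 .135; python3 - <<'E'
from h import *
p=viewer.get_image("wrist"); cv2.imwrite("pics/w3raw.png",cv2.convertScaleAbs(p["img"][...,::-1],alpha=1.3))
a=cv2.imread("pics/w3.png"); b=cv2.imread("pics/w3raw.png")
p=viewer.get_image("top"); c=cv2.resize(p["img"][160:235,220:300,::-1],None,fx=3.7,fy=3.7,interpolation=cv2.INTER_CUBIC)
o=np.zeros((560,800,3),np.uint8); o[:400,:400]=cv2.resize(a,(400,400)); o[:300,400:]=cv2.resize(b,(400,300)); o[300:560,400:696]=c[:260,:296]
cv2.imwrite("pics/m3.png",o)
E
```

```text
t 10.1667 pos [0.5248 0.0424 0.1283] yaw 0.094 w 0.0529 j6 1.5 zaxis [ 0.004  0.    -1.   ]
lock [246.6 259.3] 0.75 [0.532  0.0433 0.147 ]
lock [335.1 312.3] 0.36 [0.4845 0.011  0.147 ]
dial_grip [269.5 255.6] 0.72 [0.5273 0.0445 0.16  ]
shackle_crown [249.9 259.8] 0.65 [0.5242 0.0422 0.135 ]
shackle_crown [159.5 281.9] 0.58 [0.5725 0.0363 0.135 ]
red 138 [235.5 258.8] [0.5457 0.0449 0.165 ]
red 378 [275.4 258. ] [0.5276 0.0435 0.165 ]
yel 29 [221.1 259.2] [0.5449 0.0446 0.147 ]
```

View pics/m3.png

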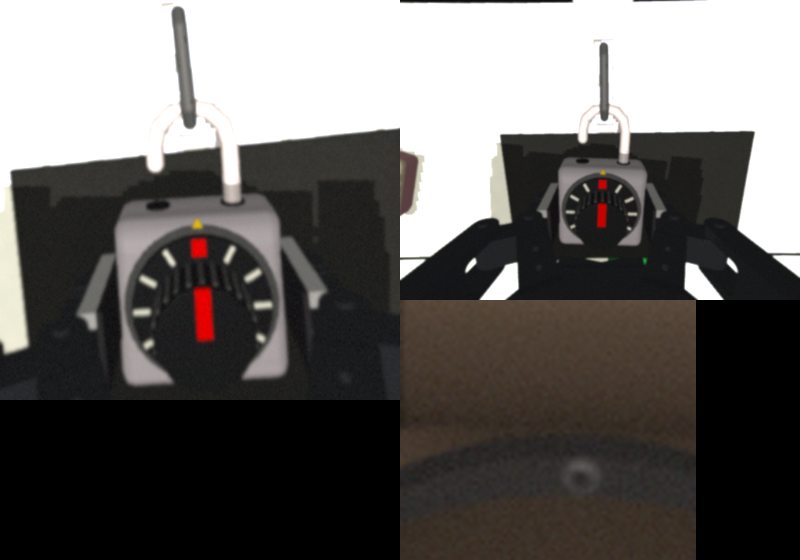

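The map shows the shackle fully drawn, with the short-leg tip at (155,168) clear of its hole at (157,205), and the near bar seated in the crown at (190,122). I'll move forward about 22 mm to bring the bar level with the gap.

```bash
python3 -m creep '[4,0,-0.5,0,8,0,-1,0,12,0,-1,0,16,0,-1,0,20,0,-1,0,22,0,-1,0,24,0,-1,0,25,0,-1,0,25,0,-1,0,25,0,-1,0]';  python3 look.py pics/w4.png .555 .043 .135
```

```text
clock: 11.25
ee_pos: [0.5471, 0.0446, 0.1287]
tcp_rot: [[0.996, 0.094, -0.0], [0.094, -0.996, 0.0], [-0.0, -0.0, -1.0]]
wrist_force: [0.3, 0.2, -2.3]
gripper_width: 0.0529
grip_force: 63.4
t 11.3 pos [0.5471 0.0446 0.1288] yaw 0.094 w 0.0526 j6 1.5 zaxis [-0.  0. -1.]
lock [249.2 260. ] 0.88 [0.5529 0.045  0.147 ]
shackle_crown [163.5 281.7] 0.71 [0.5929 0.0384 0.135 ]
red 137 [235.9 259.1] [0.5679 0.047  0.165 ]
red 367 [275.7 258. ] [0.5497 0.0457 0.165 ]
yel 30 [221.  259.2] [0.5672 0.0468 0.147 ]
```

View pics/w4.png

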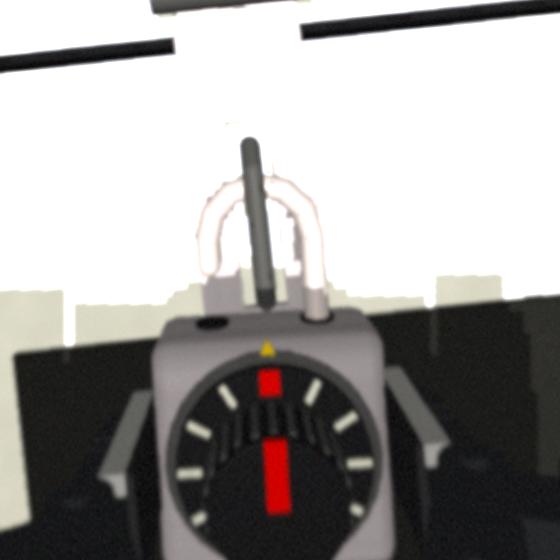

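Near bar at (265,303) stands between the leg tip (row 272) and the body (row 318), level with the gap. I'll move it sideways to the lock's -y.

```bash
python3 -m creep '[0,3,0,0,0,6,0,0,0,9,0,0,0,12,0,0,0,15,0,0,0,15,0,0]'; python3 -m creep '[0,3,0,0,0,6,0,0,0,9,0,0,0,12,0,0,0,16,0,0,0,20,0,0,0,20,0,0,0,20,0,0]'
```

```text
clock: 11.95
ee_pos: [0.5488, 0.029, 0.1288]
tcp_rot: [[0.996, 0.093, 0.0], [0.093, -0.996, -0.0], [0.0, 0.0, -1.0]]
wrist_force: [0.9, 0.1, -2.7]
gripper_width: 0.0527
grip_force: 63.4
clock: 12.62
ee_pos: [0.5506, 0.0095, 0.1288]
tcp_rot: [[0.996, 0.093, -0.0], [0.093, -0.996, 0.0], [-0.0, -0.0, -1.0]]
wrist_force: [-0.2, -0.2, -3.4]
gripper_width: 0.0527
grip_force: 63.4
```

```bash
python3 -m creep '[0,0,-5,0,0,0,-12,0,0,0,-22,0,0,0,-34,0,0,0,-46,0,0,0,-60,0,0,0,-75,0,0,0,-90,0,0,0,-105,0,0,0,-120,0,0,0,-130,0,0,0,-136,0,0,0,-140,0,0,0,-140,0,0,0,-140,0,0,0,-140,0,0,0,-140,0,0,0,-140,0]';  python3 look.py pics/w5.png .555 .01 .275; python3 - <<'E'
from h import *
p=viewer.get_image("scene"); a=cv2.imread("pics/w5.png")
o=np.zeros((400,800,3),np.uint8); o[:,:400]=cv2.resize(a,(400,400)); o[:300,400:]=cv2.resize(p["img"][60:324,100:452,::-1],(400,300)); cv2.imwrite("pics/m5.png",o)
E
```

```text
clock: 14.12
ee_pos: [0.5503, 0.0098, 0.2682]
tcp_rot: [[0.996, 0.094, -0.001], [0.094, -0.996, 0.0], [-0.001, -0.0, -1.0]]
wrist_force: [0.6, 0.8, -2.1]
gripper_width: 0.0528
grip_force: 63.4
t 14.1667 pos [0.5504 0.0098 0.2684] yaw 0.094 w 0.0527 j6 1.44 zaxis [-0.001  0.    -1.   ]
lock [249.8 258.7] 0.81 [0.4844 0.0036 0.147 ]
dial_grip [268.7 256.9] 0.76 [0.4705 0.004  0.16  ]
dial_grip [250.9 259.7] 0.38 [0.49   0.0032 0.16  ]
shackle_crown [154.2 276. ] 0.7 [ 0.5807 -0.0038  0.135 ]
red 130 [235.6 259. ] [0.5081 0.0056 0.165 ]
red 355 [275.6 258. ] [0.4661 0.0025 0.165 ]
yel 24 [220.6 259.5] [0.5159 0.0059 0.147 ]
```

View pics/m5.png

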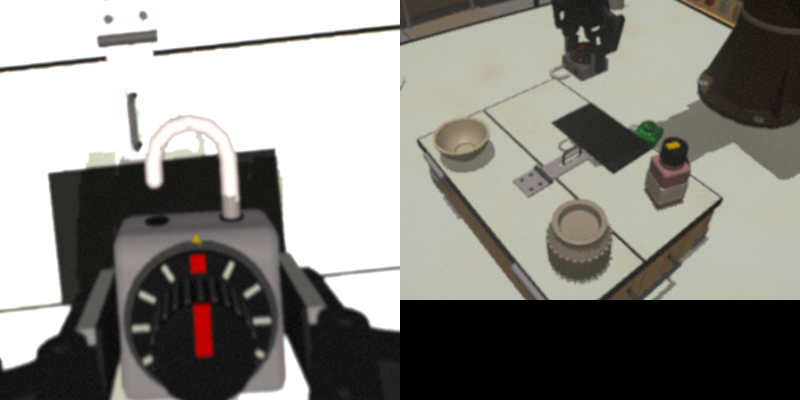

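The pictures show the lock held level and off the staple, its shackle open (tip at (155,185), hole at (157,218)), about 14 cm above the chest. The pot, paint bottle and bowl have not moved.

```bash
python3 -c "
from station import order
print(order.sign_off())"
```

```text
the job is handed in; nothing more can be done
None
```

I handed the job in with the padlock unlocked, off the staple and held still in the gripper: shackle open, dial up, about 14 cm above the chest's top. The pot, paint bottle and bowl look undisturbed. Sign-off returned no verdict.

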